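# Bolt the amplifier's hatch shut past its spring catch

### The job

Lock the hatch on top of the amplifier: press the spring catch beside the bolt down with one fingertip and keep it down while the other finger pushes the bolt's upright knob, sliding the bolt fully home through its keeper; then let go so that the catch springs up again behind it. Push only: do not take the knob between the fingers, do not force anything, and leave all other things where they stand.

Things in the scene. Friction and masses are not known exactly. Their poses are not given: they have to be found in the camera images.
- amp: heavy fixed black case 300 (x) x 340 (y) x 110 high: knobs and meter on the front (-x), heat-sink fins behind (+x). Origin at the centre of its underside, z up. The bolt fitting is in the middle of its top, along amp y: the catch pad's line at amp x = -25, the bolt's at amp x = +25. The hatch covers the +y end
- amp_top (a point): centre of the amplifier's top face, at (0, 0, 110) in its frame; axes as the amplifier's. Heights above this face: bolt bar 14, guides and keeper that bridge the bar 18, all between pad and bolt under 16, pad 30 (22 pressed), knob 52; loose things on the top up to 42
- knob (a point): on the axis of the bolt's knob, half-way up, 33 above the amplifier's top; moves with the bolt; axes as the amplifier's. The knob is an upright steel post, 14 in diameter, 14 to 52 above the top (collar 18 in diameter round its lowest 4). At amp (25, -20) with the bolt drawn, (25, +20) home
- pad (a point): centre of the top face of the catch's pad, 30 above the amplifier's top when up; goes down with it; axes as the amplifier's. The pad is a flat ribbed steel strip, 28 (amp x) x 84 (amp y) x 6 thick, at amp (-25, -20): beside the bolt, from y = -62 to +22. It may be pressed anywhere, and a fingertip can slide along it while holding it down
- bolt (a joint): how far the bolt has slid, in m: 0 drawn (start, up to 0.0015), 0.040 home at its stop; grows towards amp +y. It rubs with about 2.5 N, has no spring and stays where it is left. With the catch up it is stopped after about 2 mm; with the catch up and the bolt home it cannot go back
- catch (a joint): how far the catch is pressed down, in m: 0 up, 0.008 fully down at a hard stop. Spring: about 4 N to start, 8.5 N fully down. Pressed more than 4 mm (better 6) it frees the bolt. Released with the bolt within 2 mm of home it springs back to 0; with the bolt part-way the bolt keeps it down
- spanner: flat steel spanner, 137 long, 24 wide, 6 thick, lying along amp y on the amplifier's top near its back edge; origin on its underside at mid length
- adapter: brass coaxial adapter, 20 in diameter, 32 high, standing on the amplifier's top; origin at the centre of its underside
- jar: small closed jar, 38 in diameter, 42 high, on the amplifier's top; origin at the centre of its underside
- mug: white mug, 80 in diameter, 90 high, on the table; origin at the centre of its underside
- handset: black hand microphone lying on the table, 95 x 58 x 32; origin at the centre of its underside
- keyer: Morse paddle key, 85 x 75 base, 46 high, on the table; origin at the centre of its underside
- handheld: handheld radio standing on the table, 34 x 58 x 115 plus a stub aerial to 170; origin at the centre of its underside

How it is judged:
On the way, in this order (a step that is already met when the one before it is completed fails the run):
1. a finger presses the catch down more than 4 mm while the bolt is still drawn (value of joint catch above 0.004 m and contact force between the fingers and catch above 0.5 N and value of joint bolt below 0.005 m), for 0.1 s.
2. a finger pushes the bolt on past 10 mm while another holds the catch down (value of joint catch above 0.0035 m and contact force between the fingers and catch above 0.5 N and value of joint bolt above 0.01 m and contact force between the fingers and bolt above 0.3 N), for 0.05 s.
At the end, for the whole second after the job is handed in: the bolt is within 3.5 mm of fully home and at rest, and the catch has sprung back up (within 1.5 mm of its top position) (value of joint bolt above 0.0365 m and value of joint catch below 0.0015 m and velocity of joint bolt between -0.005 and 0.005 m/s); the robot touches nothing.
It fails at once if the bolt or the catch is forced (more than 45 N) (contact force between the fingers and bolt above 45 N or contact force between the fingers and catch above 45 N).
It fails at once if the knob is taken between the fingers (distance between the grasp point and knob below 0.011 m).
It fails at once if another thing is moved by more than 20 mm or lifted (distance of any of spanner, adapter, jar, mug, handset, keyer, handheld from where it was at the start of the episode above 0.02 m).
It also fails if it takes over 32 s, if anything falls off the work surface, if the arm or the gripper's body presses on something with over 40 N, if the wrist force passes 120 N, or if a joint passes its speed limit or range.

### The arm

A 6-joint arm with a two-finger parallel gripper is mounted at the origin on the work surface. World frame = base frame: x ahead of the robot, y to its left, z up, the work surface at z = 0. Lengths are in m, angles in rad, forces in N, time in s.
With the tool pointing down it reaches from about 0.3 to 0.775 m from the base axis. Payload 14.6 kg.
Tool frame: the origin (TCP) lies at the very end of the fingers, on their centre line; the grasp point (between the pads) lies 19 mm behind it (ctrl.hold_point_z is the distance from the TCP to the grasp point, in m); x points along the fingers, y is the direction in which the jaws open and shut, and the axes are right-handed (so a half turn about x gives the same grasp; the last joint's range is limited). The gripper opens to 94 mm and grips with 3 to 60 N. Pads are 16 mm wide; open, the fingers measure 119 mm over their backs; the gripper's body (75 mm by 177 mm) begins 78 mm behind the grasp point.
Start: joints at [-1.311, 0.3, 1.521, -0, 1.321, -0.067], TCP at [0.177, -0.521, 0.205] pointing down, gripper open.
Joint ranges: [-3.03, 3.03], [-0.79, 2.21], [0.23, 2.52], [-1.04, 4.18], [0, 3.07], [-2.55, 2.55]. Speed limits (rad/s): [2.22, 2.22, 2.57, 3.14, 3.14, 3.14].

### API

Orientations are given as [roll, pitch, yaw] about the fixed x, y, z axes, in that order (R = Rz(yaw) Ry(pitch) Rx(roll)).
In Python, from station import get_obs, camera, ticket, ctrl gives the robot as it stands.
- The arm moves only by the tool step_arm, never from a script. Its argument "motion" is a list that holds one entry, the list of rows, each a list of 6 numbers: the shift along the tool's x, y, z in m, then the turn, a rotation vector about the tool's x, y, z in degrees. A call has 1 to 12 rows; each row shifts and turns the commanded pose from where the row before left it, along the tool's axes as they then stand; what a row does not reach is not made up. A row lasts 1/8 s, in which the tool goes at most 62.5 mm and 10.7 degrees, less where a joint would pass 70% of its speed; a pose out of reach is approached as far as the arm can. A call is refused whole if a number of a shift passes 0.0625 or a number of a turn 10.7, either way. A call with a gripper value outside its range is refused whole. "fingers" is the finger opening in m, from 0 to 0.094, set as the call begins (left out, the last holds). The fingers move at their own pace and stop on an object; "squeeze" is the grip in N (left out, the last holds). Time passes only in rows, so rows that do not move let the fingers close. It gives the time, the measured TCP pose, the force and the opening at its end, in the units of the state.
- get_obs(): the state, without advancing time (a new reading comes with each control period).
- camera(name): name is "scene" or "top" or "wrist"; returns a dict with "pixels" (384x512x3 uint8, red, green, blue), "fx", "fy", "cx", "cy" (pixels), "extrinsics" (4x4, takes a point from world to camera coordinates); the wrist camera has in their place "T_tool_cam" (4x4, takes a point from camera to tool coordinates, whose origin is the TCP and whose axes are the tool frame's). Camera axes: x right, y up, looking along -z (the intrinsics and any distortion apply to the point x, -y, -z); pixel columns grow to the right and rows downward; lengths in m; the calibration is good to about 2 mm. The wrist camera is an equidistant fisheye: a pixel r from the principal point sees the ray r / f radians off the axis. A picture is of the moment at which its call begins: read the wrist's pose just before it. There is no depth.
- ticket.hand_in(): hands the job in, once; it reports no verdict.
The state is a dict: "time_s": time; "qpos": joint angles; "joint_vel": joint speeds; "tau": joint torques, N m; "ee_pos": TCP position; "eef_rot": TCP orientation; "force": force on the tool from outside, world axes, zero at the start; "moment": the same for the moment, N m; "grip_width": finger opening in m.
Only numpy, scipy, OpenCV 4.12 (cv2) and the standard library are available. Lean on these libraries where they do the work, as an engineer would, in place of code of your own. Each camera call takes 0.05 s, during which the arm holds its last target.

## Working session

There is one attempt and no reset: what is moved stays moved. The work goes in short steps, Python scripts to look and compute and a tool call to move; the robot and the scene stay as the last step left them, time stands still between calls to the robot, and variables do not carry over. Pictures are saved under pics/ and viewed, and the job is handed in when it is done.

Besides the shell and the picture viewer there is one more tool, called after "Request:" as name(argument=value, ...), one argument or row to a line, values as JSON. step_arm: Moves the arm, as the interface text tells. Its arguments: {"type":"object","properties":{"motion":{"type":"array","items":{"type":"array","items":{"type":"array","items":{"type":"number"}}}},"fingers":{"type":"number"},"squeeze":{"type":"number"}},"required":["motion"]}

```bash
ls; mkdir -p pics; python3 - <<'E'
from station import get_obs,camera,ctrl
import cv2
print(get_obs()); print(ctrl.hold_point_z)
for n in ["scene","top","wrist"]:
    c=camera(n); cv2.imwrite(f"pics/{n}0.png",c["pixels"][:,:,::-1])
    print(n,{k:v for k,v in c.items() if k!="pixels"})
E
```

```text
pics
{'time_s': 0.0, 'qpos': array([-1.31063077e+00,  3.00454838e-01,  1.52160742e+00,  1.00413757e-06,
        1.32065641e+00, -6.65750984e-02]), 'joint_vel': array([ 0.00165717, -0.00016444,  0.00122776,  0.00130292, -0.00103235,
        0.00019831]), 'tau': array([ 1.70137955e-03, -5.31800365e+01, -3.52734625e+01,  7.08798040e-02,
        2.44703132e-02, -1.32747095e-04]), 'ee_pos': array([ 0.17646965, -0.52064394,  0.2048841 ]), 'eef_rot': array([-1.63823518,  1.56967031,  1.83009787]), 'force': array([-0.02009542, -1.23221669, -0.11680719]), 'moment': array([ 0.04651648,  0.01376421, -0.06987585]), 'grip_width': 0.09398541722172812}
0.0188
scene {'fx': 383.9874289422134, 'fy': 383.9874289422134, 'cx': 253.15770573063907, 'cy': 188.70207301943273, 'extrinsics': array([[ 0.58470779,  0.8111055 , -0.01498929, -0.32039594],
       [-0.68922748,  0.50642447,  0.5181696 ,  0.31719886],
       [ 0.42788116, -0.29264677,  0.85514653, -1.46757865],
       [ 0.        ,  0.        ,  0.        ,  1.        ]])}
top {'fx': 386.9170045221422, 'fy': 386.9170045221422, 'cx': 257.6438113228186, 'cy': 196.4629018822456, 'extrinsics': array([[ 0.02029609, -0.99970703,  0.01318823, -0.02399034],
       [ 0.97999726,  0.02250448,  0.19773445, -0.56359679],
       [-0.19797332,  0.0089112 ,  0.9801669 , -1.22982268],
       [ 0.        ,  0.        ,  0.        ,  1.        ]])}
wrist {'fx': 297.3186396354542, 'fy': 297.3186396354542, 'cx': 256.5881361439407, 'cy': 192.79109542118738, 'T_tool_cam': array([[-8.29218965e-04,  2.35263777e-01, -9.71931205e-01,
        -1.78244360e-01],
       [ 9.99999604e-01,  5.09204824e-04, -7.29908849e-04,
        -1.84888550e-04],
       [ 3.23190946e-04, -9.71931426e-01, -2.35264106e-01,
        -6.70311358e-02],
       [ 0.00000000e+00,  0.00000000e+00,  0.00000000e+00,
         1.00000000e+00]])}
```

View pics/scene0.png

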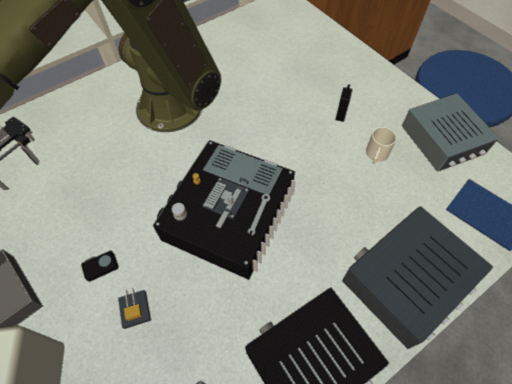

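View pics/top0.png

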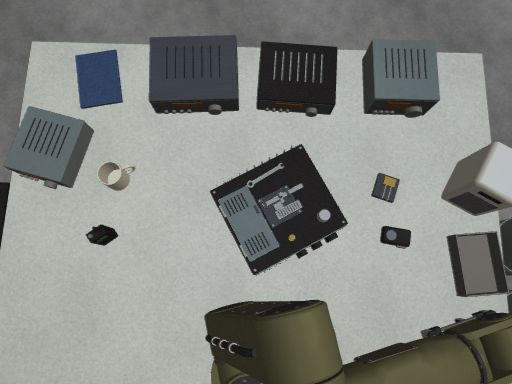

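View pics/wrist0.png

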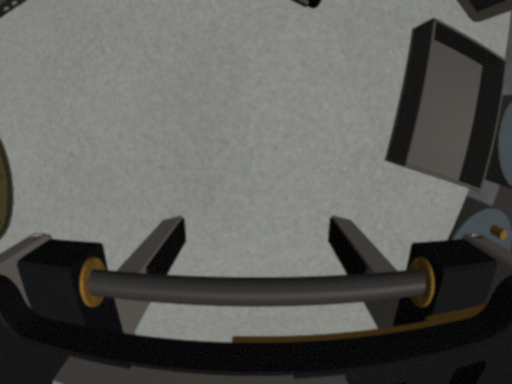

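```bash
python3 - <<'E'
import cv2
a=cv2.imread("pics/top0.png")[135:285,200:360]; cv2.imwrite("pics/topz.png",cv2.resize(a,None,fx=5,fy=5,interpolation=cv2.INTER_CUBIC)[:600*2][:750,:800][:,:])
im=cv2.resize(a,None,fx=4,fy=4,interpolation=cv2.INTER_CUBIC); cv2.imwrite("pics/topz.png",im)
a=cv2.imread("pics/scene0.png")[130:285,145:305]; cv2.imwrite("pics/scz.png",cv2.resize(a,None,fx=3.8,fy=3.8,interpolation=cv2.INTER_CUBIC))
E
```

```text
(no output)
```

View pics/topz.png

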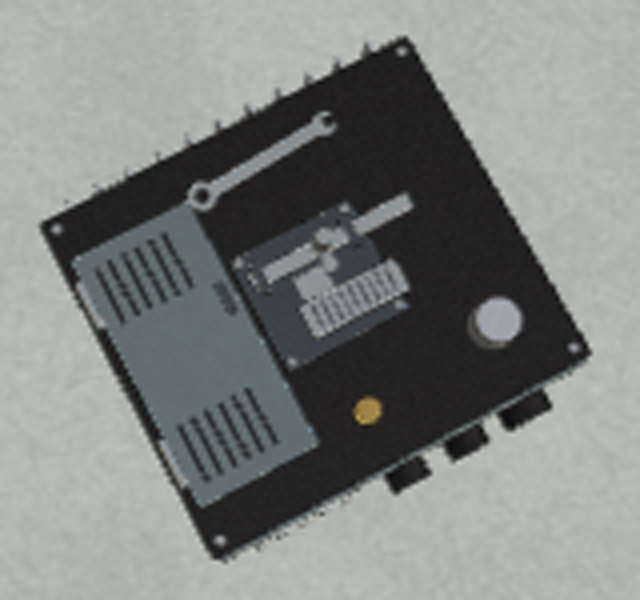

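View pics/scz.png

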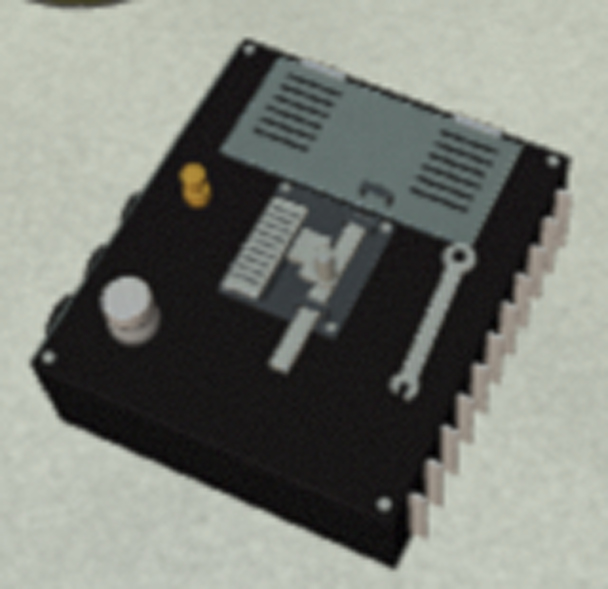

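```bash
cat > h.py <<'E'
import numpy as np, cv2
from station import get_obs,camera,ctrl
from scipy.spatial.transform import Rotation as R
from scipy.optimize import least_squares
def proj(c,P):
    P=np.asarray(P,float); q=P@c["extrinsics"][:3,:3].T+c["extrinsics"][:3,3]
    return np.c_[c["cx"]+c["fx"]*q[:,0]/-q[:,2], c["cy"]+c["fy"]*q[:,1]/q[:,2]]
def amp2w(p,P):  # P in mm amp frame from top centre
    P=np.asarray(P,float)/1000; c,s=np.cos(p[2]),np.sin(p[2])
    return np.c_[p[0]+c*P[:,0]-s*P[:,1], p[1]+s*P[:,0]+c*P[:,1], .11+P[:,2]]
def rot_tool(): 
    o=get_obs(); return o["ee_pos"],R.from_euler("xyz",o["eef_rot"])
def projw(c,pos,rot,Pw):
    T=c["T_tool_cam"]; t=rot.inv().apply(np.asarray(Pw)-pos); q=(t-T[:3,3])@T[:3,:3]
    q=q*[1,-1,-1]; r=np.hypot(q[:,0],q[:,1]); th=np.arctan2(r,q[:,2])
    return np.c_[c["cx"]+c["fx"]*th*q[:,0]/r, c["cy"]+c["fy"]*th*q[:,1]/r]
E
python3 - <<'E'
from h import *
T=camera("top");S=camera("scene")
cor=[[150,170,0],[150,-170,0],[-150,-170,0],[-150,170,0]]
ut=np.array([(41,225),(405,38),(590,353),(218,560)])/4+[200,135]-.4
us=np.array([(570,160),(395,568-0),(33,362),(247,40)])/3.8+[145,130]-.4
for lab,sel in (("both",3),("top",1),("scene",2)):
    def f(p):
        W=amp2w(p,cor);r=[]
        if sel&1:r.append((proj(T,W)-ut).ravel())
        if sel&2:r.append((proj(S,W)-us)[[0,2,3]].ravel())
        return np.concatenate(r)
    s=least_squares(f,[.5,0,.4]);print(lab,s.x,np.degrees(s.x[2]),f(s.x).round(1))
E
```

```text
both [ 0.52238705 -0.07640697  0.51237322] 29.356823326419576 [-1.2 -0.6  0.5 -1.4  1.1 -0.  -1.2  0.3  0.8 -1.  -1.6  0.8 -0.8 -1.2]
top [ 0.52116399 -0.07711238  0.51629585] 29.58157308740015 [-1.1  0.   0.5 -1.2  1.4  0.1 -0.7  0.8]
scene [ 0.52413494 -0.07602045  0.50816131] 29.115498512399757 [ 1.4 -0.5 -1.2  0.9 -0.1 -1. ]
```

```bash
python3 - <<'E'
from h import *
p,r=rot_tool(); M=r.as_matrix(); print(M.round(3)); print("tool y az",np.degrees(np.arctan2(M[1,1],M[0,1])))
pa=[.5224,-.0764,.5124]
print(amp2w(pa,[[0,0,0],[0,-36,0],[25,-20,0]]),"amp x az 29.4")
E
```

```text
[[-0.     0.321 -0.947]
 [ 0.    -0.947 -0.321]
 [-1.    -0.    -0.   ]]
tool y az -71.27762159512596
[[ 0.5224     -0.0764      0.11      ]
 [ 0.54004974 -0.10777653  0.11      ]
 [ 0.55399467 -0.08157465  0.11      ]] amp x az 29.4
```

```bash
python3 - <<'E'
import numpy as np
a=-71.28;L=np.hypot(.3636,.4129)/11;d=np.degrees(np.arctan2(.4129,.3636))
for k in range(11):
    t=np.radians(d-a);print([0,round(L*np.cos(t),3),round(-L*np.sin(t),3),-9.15,0,0]);a+=9.15
E
```

```text
[0, np.float64(-0.025), np.float64(-0.043), -9.15, 0, 0]
[0, np.float64(-0.018), np.float64(-0.047), -9.15, 0, 0]
[0, np.float64(-0.01), np.float64(-0.049), -9.15, 0, 0]
[0, np.float64(-0.002), np.float64(-0.05), -9.15, 0, 0]
[0, np.float64(0.006), np.float64(-0.05), -9.15, 0, 0]
[0, np.float64(0.014), np.float64(-0.048), -9.15, 0, 0]
[0, np.float64(0.021), np.float64(-0.045), -9.15, 0, 0]
[0, np.float64(0.028), np.float64(-0.041), -9.15, 0, 0]
[0, np.float64(0.034), np.float64(-0.036), -9.15, 0, 0]
[0, np.float64(0.04), np.float64(-0.03), -9.15, 0, 0]
[0, np.float64(0.044), np.float64(-0.024), -9.15, 0, 0]
```

Request:
step_arm(
  motion=[
    [[-0.05,0,0,0,0,0],[0,-0.025,-0.043,-9.15,0,0],[0,-0.018,-0.047,-9.15,0,0],[0,-0.01,-0.049,-9.15,0,0],[0,-0.002,-0.05,-9.15,0,0],[0,0.006,-0.05,-9.15,0,0],[0,0.014,-0.048,-9.15,0,0],[0,0.021,-0.045,-9.15,0,0],[0,0.028,-0.041,-9.15,0,0],[0,0.034,-0.036,-9.15,0,0],[0,0.04,-0.03,-9.15,0,0],[0,0.044,-0.024,-9.15,0,0]],
  ],
  fingers=0.04,
)

```text
time_s: 1.75
ee_pos: [0.5413, -0.1078, 0.2554]
eef_rot: [0.09, 1.571, -0.963]
force: [0.4, -0.3, 0.1]
grip_width: 0.04
```

Request:
step_arm(
  motion=[
    [[0,0,0,0,0,0],[0,0,0,0,0,0]],
  ],
)

```text
time_s: 2.0
ee_pos: [0.5401, -0.1095, 0.2552]
eef_rot: [-2.011, 1.57, -3.07]
force: [-0.5, -0.2, 0.2]
grip_width: 0.0397
```

```bash
python3 - <<'E'
from h import *
p,r=rot_tool(); M=r.as_matrix(); print(p,np.degrees(np.arctan2(M[1,1],M[0,1])),M[:,0],get_obs()["grip_width"],get_obs()["force"])
c=camera("wrist");cv2.imwrite("pics/w1.png",cv2.resize(c["pixels"][:,:,::-1],None,fx=1.5,fy=1.5))
c=camera("top");cv2.imwrite("pics/t1.png",c["pixels"][:,:,::-1])
E
```

```text
[ 0.54005205 -0.10948058  0.25523818] 29.3077402240905 [-5.44385951e-04 -3.90257895e-05 -9.99999851e-01] 0.03970713504449814 [-0.49711251 -0.15423676  0.2024769 ]
```

View pics/w1.png

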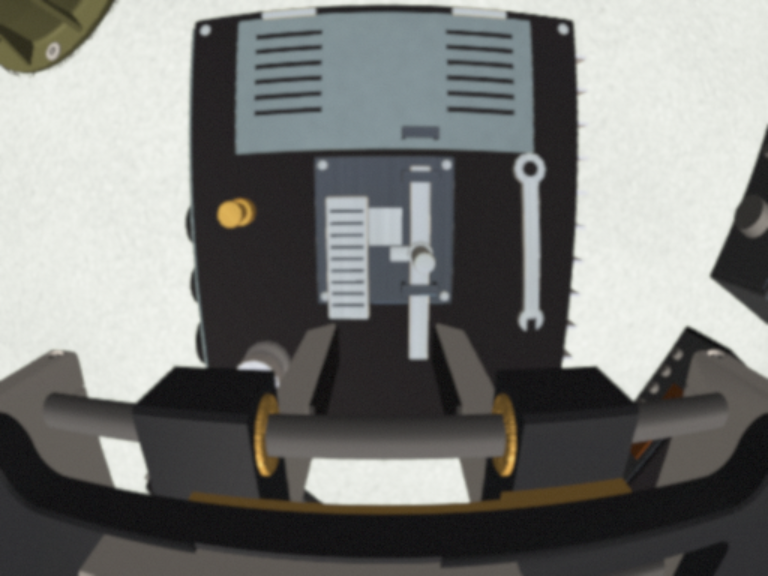

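```bash
python3 - <<'E'
from h import *
p,r=rot_tool();c=camera("wrist");W=c["pixels"]
P=[[-39,22,30],[-11,22,30],[-39,-62,30],[-11,-62,30],[25,-20,52],[-150,170,0],[150,170,0]]
u=np.array([(326,197),(367.5,196),(329,319.5),(370.5,317.5),(425,262),(196,20),(573,21)])/1.5-.17
for sel in ([0,1,2,3],[0,1,2,3,4],range(7)):
    sel=list(sel)
    f=lambda q:(projw(c,p,r,amp2w(q,P))-u)[sel].ravel()
    s=least_squares(f,[.5224,-.0764,.5124]);print(s.x,np.degrees(s.x[2]),f(s.x).round(1))
print((projw(c,p,r,amp2w([.5224,-.0764,.5124],P))-u).round(1))
cv2.imwrite("pics/w2.png",cv2.resize(W[120:220,200:320,::-1],None,fx=6,fy=6,interpolation=cv2.INTER_CUBIC))
E
```

```text
[ 0.52043236 -0.07726055  0.52102723] 29.852661529430847 [-0.4 -0.3  0.2 -0.2  0.5 -0.3 -0.3  0.8]
[ 0.52008512 -0.077026    0.52673288] 30.17957110347381 [-0.7 -0.4 -0.1 -0.5  0.7 -0.5 -0.2  0.5  0.3  0.8]
[ 0.52061266 -0.07745325  0.51209788] 29.341046980783126 [-0.2 -0.4  0.5 -0.1  0.  -0.4 -0.8  1.   0.3  1.9 -2.  -0.9  2.4 -2.2]
[[ 1.9 -0.4]
 [ 2.6 -0.1]
 [ 2.  -0.4]
 [ 1.2  0.9]
 [ 2.5  1.8]
 [-0.5 -1.2]
 [ 3.9 -2. ]]
```

View pics/w2.png

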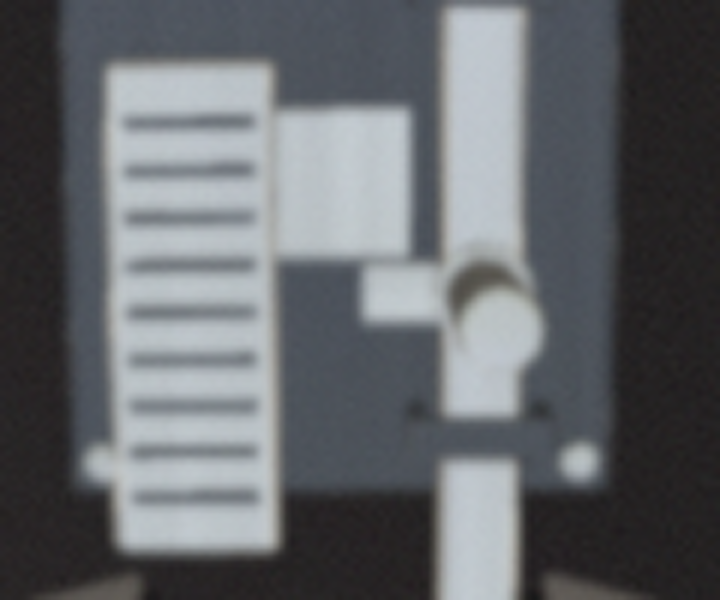

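```bash
python3 - <<'E'
from h import *
p,r=rot_tool();t=amp2w([.5206,-.0773,.515],[[0,-42,40]])[0];print(r.inv().apply(t-p)*1000)
E
```

```text
[105.66538761  -0.64345321   3.89127056]
```

Request:
step_arm(
  motion=[
    [[0.03,-0.001,0.004,-0.2,0,0],[0.03,0,0,0,0,0],[0.026,0,0,0,0,0],[0.02,0,0,0,0,0],[0,0,0,0,0,0],[0,0,0,0,0,0]],
  ],
)

```text
time_s: 2.9
ee_pos: [0.5417, -0.1137, 0.1506]
eef_rot: [0.799, 1.569, -0.256]
force: [0.5, -0.4, 0.2]
grip_width: 0.0402
```

```bash
python3 - <<'E'
from h import *
p,r=rot_tool(); M=r.as_matrix(); print(p,np.degrees(np.arctan2(M[1,1],M[0,1])),M[:,0],get_obs()["grip_width"],get_obs()["force"])
c=camera("wrist");cv2.imwrite("pics/w3.png",cv2.resize(c["pixels"][:,:,::-1],None,fx=1.5,fy=1.5))
S=camera("scene");cv2.imwrite("pics/s3.png",cv2.resize(S["pixels"][150:250,160:290,::-1],None,fx=6,fy=6,interpolation=cv2.INTER_CUBIC))
t=amp2w([.5206,-.0773,.515],[[0,-42,30]])[0];print(r.inv().apply(t-p)*1000)
P=[[-39,22,30],[-11,22,30],[-39,-62,30],[-11,-62,30],[25,-20,52],[25,-20,14]]
print(projw(c,p,r,amp2w([.5206,-.0773,.515],P))*1.5)
E
```

```text
[ 0.54171194 -0.11368931  0.15058688] 29.52014916148354 [ 1.36472733e-03 -3.57561922e-04 -9.99999005e-01] 0.04022837659962473 [ 0.54184462 -0.36284277  0.21531523]
[10.5863499  -0.46125394 -0.07823065]
[[294.1148863  193.92405498]
 [359.54469711 192.69487663]
 [302.55071018 376.63223337]
 [361.96397035 377.53640377]
 [449.78634108 303.08385295]
 [438.46388409 281.6597779 ]]
```

View pics/w3.png

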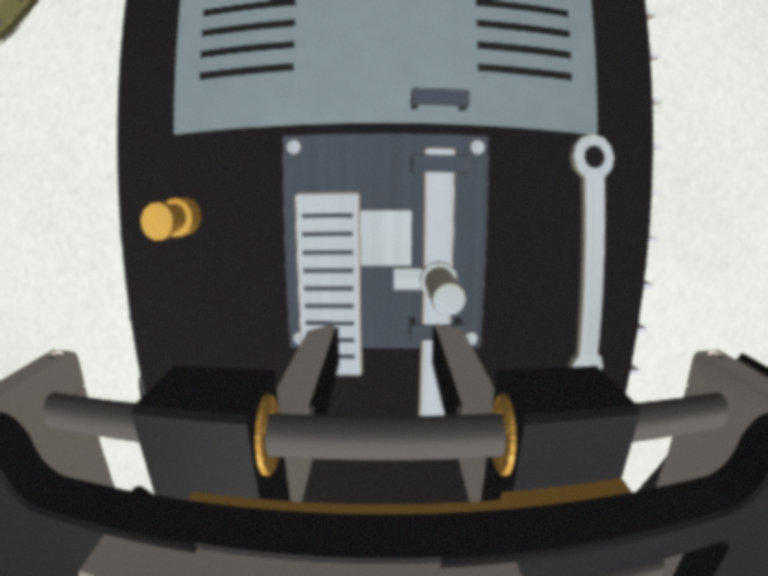

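View pics/s3.png

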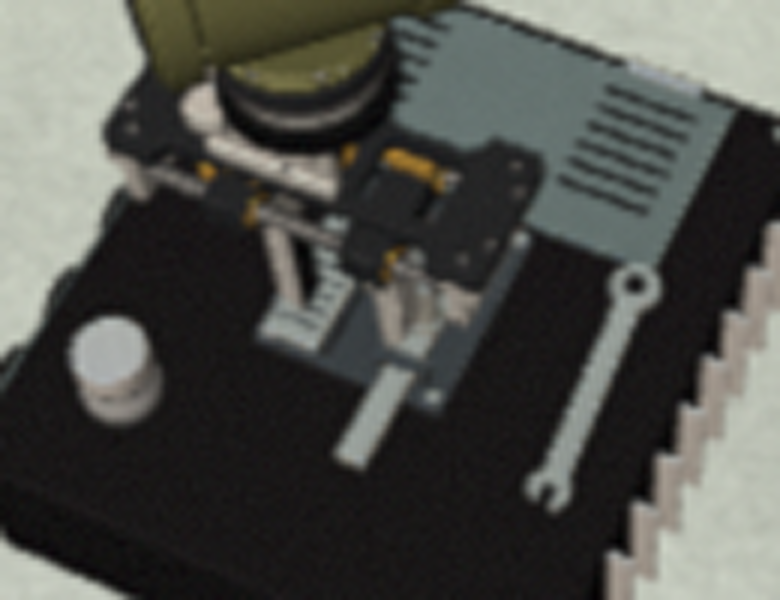

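Request:
step_arm(
  motion=[
    [[0.005,0,0,0,0,0],[0.003,0,0,0,0,0],[0,0,0,0,0,0],[0.002,0,0,0,0,0],[0.002,0,0,0,0,0],[0,0,0,0,0,0]],
  ],
)

```text
time_s: 3.75
ee_pos: [0.5416, -0.1132, 0.1377]
eef_rot: [0.697, 1.57, -0.358]
force: [-1.2, -0.2, 4.0]
grip_width: 0.0404
```

Request:
step_arm(
  motion=[
    [[0.002,0,0,0,0,0],[0.002,0,0,0,0,0],[0,0,0,0,0,0],[0,0,0,0,0,0]],
  ],
)

```text
time_s: 4.25
ee_pos: [0.5417, -0.1133, 0.1339]
eef_rot: [0.677, 1.57, -0.377]
force: [-1.4, -0.8, 6.3]
grip_width: 0.0398
```

Request:
step_arm(
  motion=[
    [[0.001,0,0,0,0,0],[0,0,0,0,0,0],[0,0,0,0,0,0]],
  ],
)

```text
time_s: 4.62
ee_pos: [0.5417, -0.1133, 0.1329]
eef_rot: [0.649, 1.57, -0.406]
force: [-1.3, 0.5, 7.2]
grip_width: 0.0399
```

```bash
python3 - <<'E'
from h import *
for i in range(3):
  o=get_obs();print(o["ee_pos"],o["force"],o["moment"])
  c=camera("wrist")
cv2.imwrite("pics/w4.png",cv2.resize(c["pixels"][:,:,::-1],None,fx=1.5,fy=1.5))
S=camera("scene");cv2.imwrite("pics/s4.png",cv2.resize(S["pixels"][150:250,160:290,::-1],None,fx=6,fy=6,interpolation=cv2.INTER_CUBIC))
E
```

```text
[ 0.5416667  -0.11328022  0.13294078] [-1.31215945  0.52054877  7.15564234] [-1.18595991e-01  2.78037566e-01 -1.50310063e-04]
[ 0.54168549 -0.11328975  0.13296591] [-1.46623672 -0.93636596  6.88706565] [-0.19538007  0.285125    0.0082848 ]
[ 0.54168468 -0.11328402  0.1329701 ] [-1.56572614  0.02910181  6.65857974] [-0.13813308  0.30964612  0.03607965]
```

View pics/w4.png

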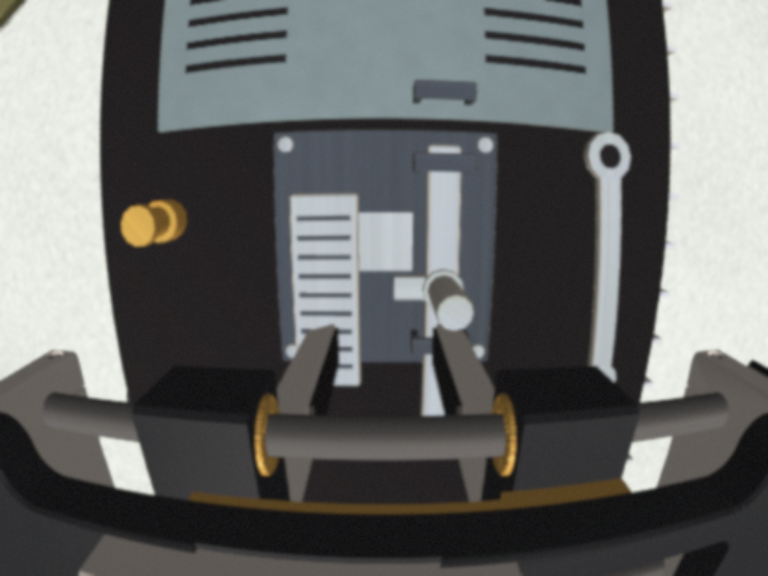

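Request:
step_arm(
  motion=[
    [[0.0008,0,0,0,0,0],[0,0,0,0,0,0],[0,0,-0.003,0,0,0],[0,0,-0.003,0,0,0],[0,0,-0.003,0,0,0],[0,0,-0.003,0,0,0],[0,0,0,0,0,0]],
  ],
)

```text
time_s: 5.7
ee_pos: [0.5365, -0.1036, 0.1327]
eef_rot: [0.515, 1.567, -0.54]
force: [2.0, -5.5, 8.0]
grip_width: 0.0401
```

```bash
python3 - <<'E'
from h import *
o=get_obs();p,r=rot_tool();print(p,r.inv().apply(o["force"]))
c=camera("wrist")
cv2.imwrite("pics/w5.png",cv2.resize(c["pixels"][:,:,::-1],None,fx=1.5,fy=1.5))
t=amp2w([.5206,-.0773,.515],[[0,0,0]])[0];print(r.inv().apply(t-p)*1000)
E
```

```text
[ 0.53653768 -0.10357485  0.13269808] [-7.99313828 -0.98938     5.77392781]
[ 22.59252443  -0.93644399 -30.79417532]
```

View pics/w5.png

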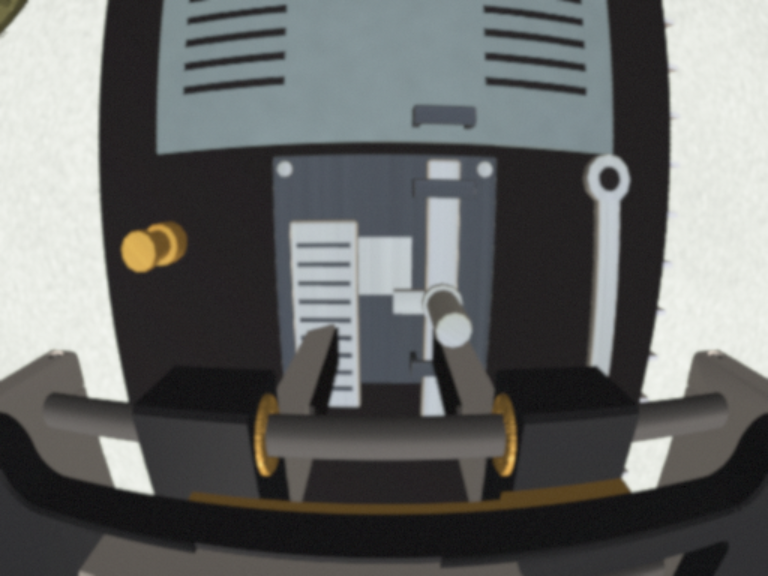

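Request:
step_arm(
  motion=[
    [[0,0,-0.003,0,0,0],[0,0,-0.003,0,0,0],[0,0,0,0,0,0]],
  ],
)

```text
time_s: 6.12
ee_pos: [0.5336, -0.0984, 0.1327]
eef_rot: [0.523, 1.567, -0.532]
force: [2.9, -5.6, 7.8]
grip_width: 0.0401
```

```bash
python3 - <<'E'
from h import *
o=get_obs();p,r=rot_tool();print(p,r.inv().apply(o["force"]))
t=amp2w([.5206,-.0773,.515],[[0,0,0]])[0];print(r.inv().apply(t-p)*1000)
E
```

```text
[ 0.53361834 -0.09838277  0.13267215] [-7.81191076 -0.25078874  6.33947613]
[ 22.58544823  -0.9624673  -24.83863882]
```

Request:
step_arm(
  motion=[
    [[0,0,-0.003,0,0,0],[0,0,-0.003,0,0,0],[0,0,-0.003,0,0,0],[0,0,-0.003,0,0,0],[0,0,-0.003,0,0,0],[0,0,-0.003,0,0,0],[0,0,-0.003,0,0,0],[0,0,-0.003,0,0,0],[0,0,0,0,0,0]],
  ],
)

```text
time_s: 7.25
ee_pos: [0.5218, -0.0774, 0.1327]
eef_rot: [0.544, 1.567, -0.511]
force: [3.2, -5.7, 7.4]
grip_width: 0.04
```

```bash
python3 - <<'E'
from h import *
o=get_obs();p,r=rot_tool();print(p,r.inv().apply(o["force"]))
t=amp2w([.5206,-.0773,.515],[[0,0,0]])[0];print(r.inv().apply(t-p)*1000)
c=camera("wrist")
cv2.imwrite("pics/w6.png",cv2.resize(c["pixels"][:,:,::-1],None,fx=1.5,fy=1.5))
E
```

```text
[ 0.5217918  -0.07743027  0.13267304] [-7.33294454 -0.01750436  6.5674409 ]
[22.66858491 -1.01777007 -0.776953  ]
```

View pics/w6.png

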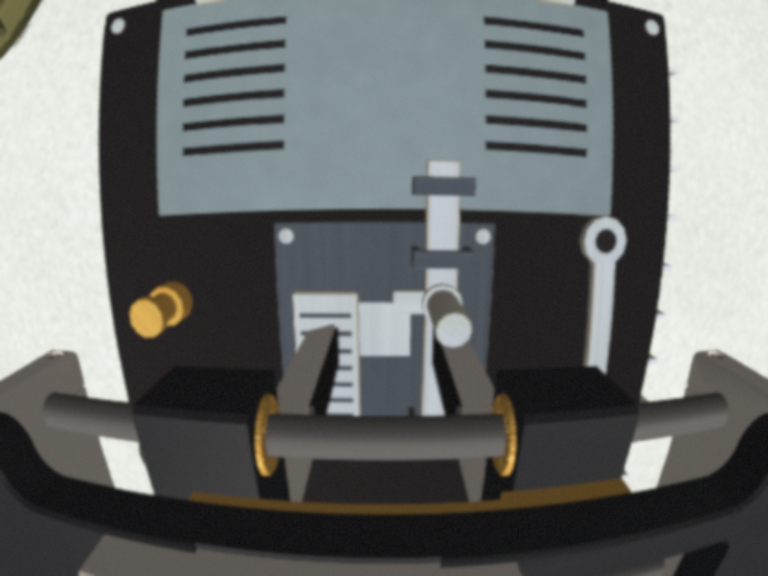

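Bolt is through the keeper (tip at about (443,160)), near 34 mm. Now small steps until the stop.

Request:
step_arm(
  motion=[
    [[0,0,-0.002,0,0,0],[0,0,-0.002,0,0,0],[0,0,0,0,0,0]],
  ],
)

```text
time_s: 7.68
ee_pos: [0.5199, -0.0741, 0.1327]
eef_rot: [0.53, 1.567, -0.525]
force: [4.1, -5.5, 6.5]
grip_width: 0.0398
```

Request:
step_arm(
  motion=[
    [[0,0,-0.001,0,0,0],[0,0,0,0,0,0]],
  ],
)

```text
time_s: 7.92
ee_pos: [0.5195, -0.0734, 0.1327]
eef_rot: [0.527, 1.566, -0.528]
force: [5.5, -6.7, 7.2]
grip_width: 0.0401
```

Request:
step_arm(
  motion=[
    [[0,0,-0.001,0,0,0],[0,0,0,0,0,0]],
  ],
)

```text
time_s: 8.18
ee_pos: [0.5194, -0.0732, 0.1328]
eef_rot: [0.441, 1.565, -0.614]
force: [7.7, -13.1, 4.4]
grip_width: 0.0395
```

Request:
step_arm(
  motion=[
    [[0,0,0.002,0,0,0],[0,0,0.003,0,0,0],[0,0,0,0,0,0],[-0.006,0,0,0,0,0],[-0.012,0,0,0,0,0],[-0.03,0,0,0,0,0],[-0.04,0,0,0,0,0],[-0.04,0,0,0,0,0],[0,0,0,0,0,0],[0,0,0,0,0,0]],
  ],
)

```text
time_s: 9.43
ee_pos: [0.5199, -0.0758, 0.2588]
eef_rot: [-2.263, 1.57, 2.965]
force: [0.3, 0.7, -0.4]
grip_width: 0.0397
```

```bash
python3 - <<'E'
from h import *
o=get_obs();p,r=rot_tool();print(p,o["force"])
c=camera("wrist")
cv2.imwrite("pics/w7.png",cv2.resize(c["pixels"][:,:,::-1],None,fx=1.5,fy=1.5))
P=[[-39,22,30],[-11,22,30],[-39,22,22],[-11,22,22],[25,20,52],[25,20,14],[25,16,52]]
print(projw(c,p,r,amp2w([.5206,-.0773,.515],P))*1.5)
cv2.imwrite("pics/w7z.png",cv2.resize(c["pixels"][130:240,190:330,::-1],None,fx=5,fy=5,interpolation=cv2.INTER_CUBIC))
print(projw(c,p,r,amp2w([.5206,-.0773,.515],P))*5-[950,650])
E
```

```text
[ 0.5199016  -0.07575115  0.25882848] [ 0.33529631  0.68241789 -0.35849608]
[[328.57963505 254.49007   ]
 [369.81539209 254.35956745]
 [330.0159586  252.66249906]
 [370.21583725 252.53082677]
 [425.96086526 263.18480686]
 [421.22371877 253.69077406]
 [425.83848764 269.43060828]]
[[145.26545016 198.30023332]
 [282.71797362 197.86522483]
 [150.05319532 192.20833021]
 [284.05279084 191.76942258]
 [469.86955088 227.28268954]
 [454.07906256 195.63591352]
 [469.46162548 248.10202759]]
```

View pics/w7.png

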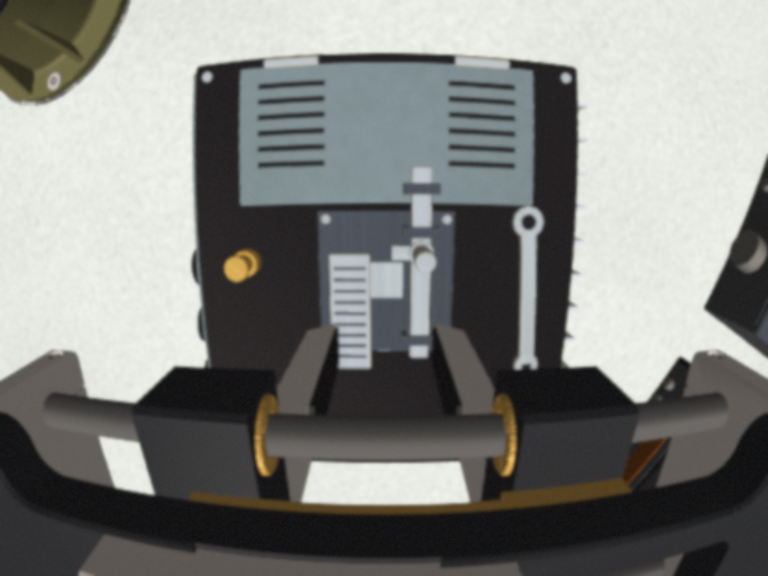

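View pics/w7z.png

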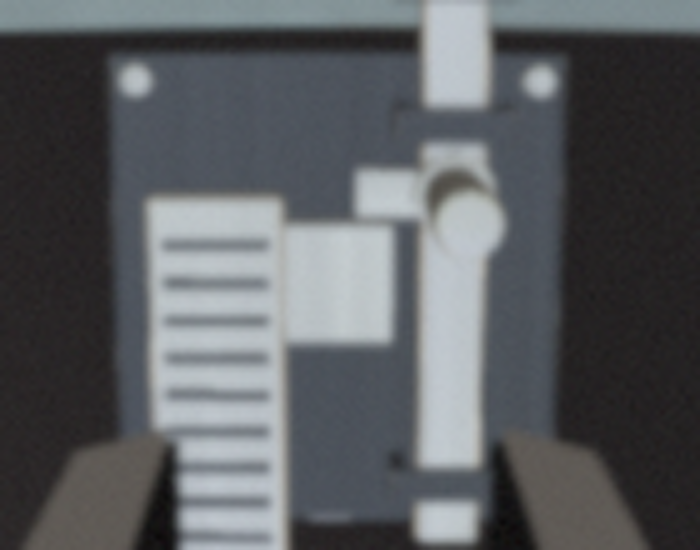

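```bash
python3 -c "
from station import ticket
print(ticket.hand_in())"
```

```text
the job is handed in; nothing more can be done
None
```

The hatch is locked and the job is handed in; the last robot clock reading was 9.4 s, well inside the 32 s limit.

- **How it was done:** With the fingers held 40 mm apart, one fingertip pressed the catch pad to about 7 mm at about 8 N. The other pushed the knob about 40 mm, until the force rose sharply at the bolt's stop. I then backed off a few millimetres before lifting straight up.
- **Bolt:** In the last wrist picture the knob top is within 3 pixels (in the 5x enlargement, about 0.5 mm) of where the home position puts it. The bolt passes through its keeper.
- **Catch:** The pad's far corners match the "up" height rather than the pressed one, and the bolt's tab is past the catch block. The corners for up and pressed differ by only about 1 camera pixel, so this check is less fine than the one on the bolt.
- **Forces:** The highest total reading between moves was about 16 N, against the 45 N limit. After lifting, the force was under 1 N, so the robot is clear of everything.
- **Other things:** The spanner and adapter look unmoved in the last wrist picture. The jar was hidden behind the gripper there and I did not check it again. The mug, handset, keyer and handheld on the table were not checked again either, but the arm did not touch the table.

The two overhead cameras and the wrist camera disagreed by about 2 mm on the amplifier's position. I used the wrist reading, and the later pictures agreed with it.

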